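# Twist the brew filter out and show its screen to the checking camera

### The arm

A 7-joint arm with a two-finger parallel gripper is mounted at the origin on the work surface. World frame = base frame: x ahead of the robot, y to its left, z up, the work surface at z = 0. Lengths are in m, angles in rad, forces in N, time in s.
With the tool pointing down it reaches from about 0.425 to 0.925 m from the base axis. Payload 6.8 kg.
Tool frame: the origin (TCP) lies at the very end of the fingers, on their centre line; the grasp point (between the pads) lies 19 mm behind it; z points along the fingers, y is the line along which they close (so a half turn about z gives the same grasp; the last joint's range is limited). The gripper opens to 85 mm and grips with 20 to 120 N. Pads are 22 mm wide; open, the fingers measure 114 mm over their backs; the gripper's body (76 mm by 85 mm) begins 54 mm behind the grasp point. The pads swing forward as they close: fully open they stand 13 mm farther back than shut.
Start: joints at [1.05, 0.477, 0.022, 1.555, -0.011, 1.109, -0.083], TCP at [0.271, -0.618, 0.198] pointing down, gripper open.
Joint ranges: [-2.96, 2.96], [-0.34, 2.1], [-1.41, 1.46], [0.24, 2.44], [-1.37, 4.51], [0.17, 1.92], [-2.96, 2.96]. Speed limits (rad/s): [2.39, 2.39, 3.14, 3.14, 3.14, 3.14, 3.14].

### API

Orientations are given as a rotation vector (axis times angle).
In Python, from bench import get_obs, grab_frame, hand_in gives the robot as it stands.
- The arm moves only by the tool drive_tool, never from a script. Its argument "rows" is a list of rows, each an object with "offset": the shift along the tool's x, y, z as a fraction of full scale, a list of three; "rotation": the turn, a rotation vector about the tool's x, y, z as a fraction of full scale, a list of three; "claw": the opening, from 0 (shut) to 1 (fully open). In form: [{"offset": [tx, ty, tz], "rotation": [wx, wy, wz], "claw": claw}, ...]. A call has 1 to 20 rows; each row is the pose to reach, as a shift and turn from the pose commanded when the call began, along the tool's axes at that moment; what a row does not reach only later rows make up. Full scale, the value 1, is 0.15 m for a shift and 2 rad for a turn. A row lasts 1/12 s, in which the tool goes at most 41.7 mm and 7.16 degrees, less where a joint would pass 70% of its speed; a pose out of reach is approached as far as the arm can. A call with a number of a shift or a turn outside -1 to 1 is refused whole. A call with a gripper value outside its range is refused whole. The fingers move at their own pace and stop on an object; "force" is the grip in N (left out, the last holds). Time passes only in rows, so rows that repeat a pose let the fingers close. It gives the time, the measured TCP pose, the force, the opening and the grip force at its end, in the units of the state.
- get_obs(): the state, without advancing time (a new reading comes with each control period).
- grab_frame(name): name is "scene" or "side" or "wrist"; returns a dict with "frame" (400x640x3 uint8, red, green, blue), "z_map" (400x640 float32, m along the optical axis (not along the pixel's ray), 0 where there is no reading), "vfov" (degrees; the focal length in pixels is half the picture's height over the tangent of half this angle, whatever the lens; pixels are square), "cx", "cy" (the principal point, pixels), "R" (3x3) and "t" (3): a world point X has camera coordinates R X + t. Camera axes: x right, y down, z forward; pixel columns grow to the right and rows downward; lengths in m; the calibration is good to about 2 mm. The wrist camera is an equidistant fisheye: a pixel r from the principal point sees the ray r / f radians off the axis. A picture is of the moment at which its call begins.
- hand_in(): hands the job in; it is judged then, once.
The state is a dict: "clock": time; "joints": joint angles; "qvel": joint speeds; "tau": joint torques, N m; "tcp_pos": TCP position; "orientation": TCP orientation; "contact_force": force on the tool from outside, world axes, zero at the start; "moment": the same for the moment, N m; "grip_width": finger opening in m; "gripper_force": force on a finger pad.
Only numpy, scipy, OpenCV 4.12 (cv2) and the standard library are available. Lean on these libraries where they do the work, as an engineer would, in place of code of your own. Each camera call takes 0.05 s, during which the arm holds its last target. There are 200 camera calls.

### The job

Take the filter with the orange grip out of its brewing station: turn it counter-clockwise (seen from above) until its grip bar lines up with the two slots in the steel ring, then lift it straight out, without wrenching it. Hold it up, a good 20 cm above the counter, tipped about 45 degrees so that its mesh underside faces the small black checking camera at the far side of the counter, and finish while still holding it there. Leave the filter with the green grip in its station and the other things where they are.

Things in the scene. Friction and masses are not known exactly. Their poses are not given: they have to be found in the camera images.
- orange_filter: round steel filter cup with orange grip, 250 g (mm): diameter 60, z 0 to 44; black cap d 62, z 44 to 54; orange grip bar on top 60 long (x), 18 wide (y), z 54 to 88; two brass lugs at +x and -x (under the bar's ends), 12 wide, out to 38 from the axis, z 38 to 43. Origin: centre of the mesh underside, z up its axis. Take this one.
- green_filter: round steel filter cup with green grip, 250 g (mm): diameter 60, z 0 to 44; black cap d 62, z 44 to 54; green grip bar on top 60 long (x), 18 wide (y), z 54 to 88; two brass lugs at +x and -x (under the bar's ends), 12 wide, out to 38 from the axis, z 38 to 43. Origin: centre of the mesh underside, z up its axis. Leave it alone.
- station_orange: white housing 150 x 150 x 70 mm, fixed; origin centre of underside. Holds the orange filter upright in a bore (floor at z 25), mouth ringed in steel (inner d 66, z 70 to 76) that keeps the lugs down but for two slots 24 wide at its +x and -x sides (blue marks). Filter turns freely, 2 mm play; counter-clockwise it stops 4 degrees past the slots, still free to lift
- station_green: white housing 150 x 150 x 70 mm, fixed; origin centre of underside. Holds the green filter upright in a bore (floor at z 25), mouth ringed in steel (inner d 66, z 70 to 76) that keeps the lugs down but for two slots 24 wide at its +x and -x sides (blue marks). Filter turns freely, 2 mm play; counter-clockwise it stops 4 degrees past the slots, still free to lift
- check_camera: small black checking camera on a stand, fixed at the far side of the counter, 90 tall, base diameter 70; origin centre of underside, lens towards -x
- orange_grip (a point): centre of the orange grip bar, 71 mm above the filter's underside. Both filters start locked: bar (x axis) 50 to 72 degrees clockwise, seen from above, of their own station's x axis, so they must turn that far counter-clockwise; filter and bar look the same after half a turn
- camera_lens (a point): centre of the checking camera's lens, 89 above the counter
- cup_carrier: white moulded four-cup carrier lying upside down, 170 x 170 x 49; origin centre of underside (mm); bystander
- tea_canister: jar with blue cap, diameter 80, height 110; origin centre of underside (mm); bystander
- shaker: open steel shaker cup, rim diameter 84, height 115; origin centre of underside (mm); bystander
- cup_stack: stack of nested white cups, diameter 78, height 115; origin centre of underside (mm); bystander
- lid_stack: stack of blue cup lids, diameter 92, height 34; origin centre of underside (mm); bystander
- spoon: steel spoon with a wooden handle, lying on the counter between the two stations, about 200 long; x along it (mm); bystander
Not all that is in view belongs to the job. What is shaped like the station_green but pink is not meant.

How it is judged:
By the outcome, as a careful person would: the job done as asked, in the order asked, and still so for the second after the job is handed in, while the arm keeps its last pose, push and grip.
It also fails if it takes over 42 s, if anything falls off the work surface, if the arm or the gripper's body presses on something with over 40 N, if the wrist force passes 120 N, or if a joint passes its speed limit or range.

## Working session

There is one attempt and no reset: what is moved stays moved. The work goes in short steps, Python scripts to look and compute and a tool call to move; the robot and the scene stay as the last step left them, time stands still between calls to the robot, and variables do not carry over. Pictures are saved under pics/ and viewed, at most 10 in all, crops included, and the job is handed in when it is done.

Besides the shell and the picture viewer there is one more tool, called after "Emit:" as name(argument=value, ...), one argument or row to a line, values as JSON. drive_tool: Moves the arm, as the interface text tells. Its arguments: {"type":"object","properties":{"rows":{"type":"array","items":{"type":"object","properties":{"offset":{"type":"array","items":{"type":"number"}},"rotation":{"type":"array","items":{"type":"number"}},"claw":{"type":"number"}}}},"force":{"type":"number"}},"required":["rows"]}

```bash
mkdir -p pics
cat > h.py <<'E'
import numpy as np, cv2
from bench import get_obs, grab_frame, hand_in
from scipy.spatial.transform import Rotation as Ro
def cloud(n):
    g=grab_frame(n); f=200/np.tan(np.radians(g['vfov'])/2)
    v,u=np.mgrid[0:400,0:640].astype(float); x=u-g['cx']; y=v-g['cy']; z=g['z_map']
    if n=='wrist':
        r=np.hypot(x,y)+1e-9; th=r/f; d=np.tan(th)/r
        P=np.stack([x*d*z,y*d*z,z],-1)
    else: P=np.stack([x/f*z,y/f*z,z],-1)
    W=(P-np.array(g['t']))@np.array(g['R']); W[z==0]=np.nan
    return g,W
def save(g,n,s=1): 
    cv2.imwrite('pics/'+n+'.png',cv2.resize(g['frame'][:,:,::-1],None,fx=s,fy=s))
E
python3 - <<'E'
from h import *
o=get_obs(); print(o)
for n in ['scene','side','wrist']:
    g,W=cloud(n); np.savez(n+'.npz',frame=g['frame'],W=W); save(g,n+'0',1.25); print(n,g['vfov'],np.array(g['R']).T@-np.array(g['t']))
E
```

```text
{'clock': 0.0, 'joints': array([ 1.04987861,  0.47780901,  0.0223129 ,  1.55645442, -0.01152458,
        1.10928362, -0.0831247 ]), 'qvel': array([ 2.90666242e-05,  3.99419607e-04, -9.41440968e-04, -5.15594896e-04,
       -1.77816895e-03, -2.14150636e-04, -8.02847670e-05]), 'tau': array([-8.73510326e-04, -5.96458912e+01,  1.60777666e+00, -2.81199950e+01,
        1.24510902e-02,  9.35838092e-03, -1.28844255e-05]), 'tcp_pos': array([ 0.27054816, -0.61769643,  0.19691801]), 'orientation': array([-3.07317631e+00, -6.43511123e-01,  7.43638345e-04]), 'contact_force': array([-0.46175344, -0.75446492,  0.51997539]), 'moment': array([-0.00637738,  0.01266634, -0.04578859]), 'gripper_force': 0.0, 'grip_width': 0.08550934341678411}
scene 46.06053190770442 [1.28209187 0.75698313 1.5074496 ]
side 56.402470230399494 [ 0.47255942 -0.71234848  0.97038827]
wrist 65.70646984690485 [ 0.34409307 -0.58607529  0.37230195]
```

View pics/scene0.png

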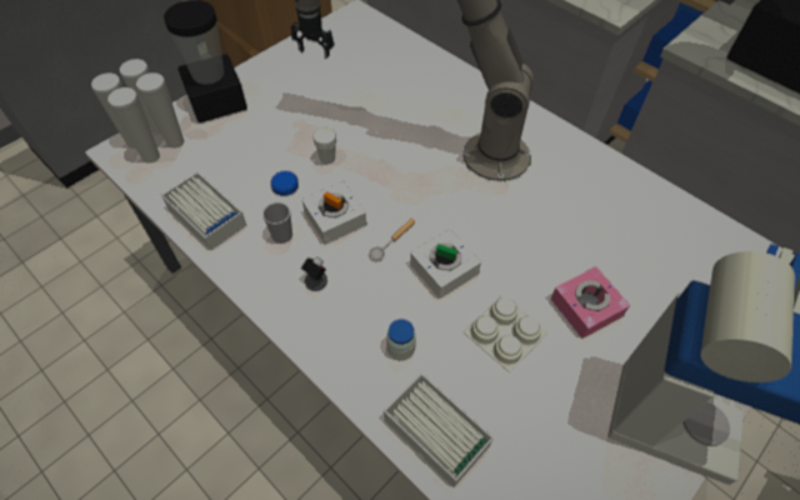

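View pics/side0.png

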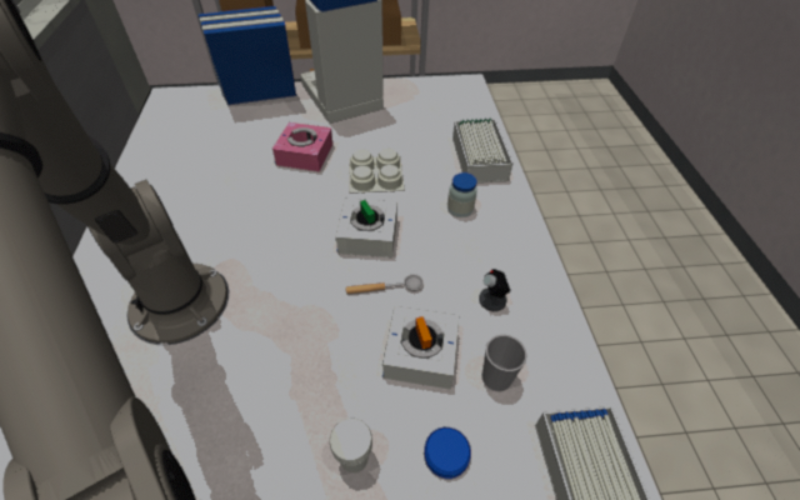

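The scene view puts the orange grip at about (333,200) and the checking camera at (314,270). In the side view they are at (423,333) and (494,285). Both are in the 1.25x pictures. Next I measure them.

Run:
```python
from h import *
def rect(P): 
    r=cv2.minAreaRect((P[:,:2]*1000).astype(np.float32)); return r
for n in ['scene','side']:
    d=np.load(n+'.npz'); F=d['frame'];W=d['W'];hsv=cv2.cvtColor(F,cv2.COLOR_RGB2HSV)
    H,S,V=[hsv[...,i].astype(int) for i in range(3)]; z=W[...,2]
    o=(H>4)&(H<18)&(S>190)&(V>90)&(z>.085)&(z<.14)&(W[...,0]>.3)&(W[...,0]<.95)&(abs(W[...,1])<.5)
    P=W[o]; zt=np.nanpercentile(P[:,2],90); T=P[P[:,2]>zt-.006]
    c=T.mean(0); print(n,'grip n',len(T),'top',zt,'c',c.round(4),rect(T))
    C=np.cov((T[:,:2]-c[:2]).T); w,v=np.linalg.eigh(C); print(' bar dir deg',np.degrees(np.arctan2(v[1,1],v[0,1])), 'ext',np.sqrt(12*w))
    near=np.hypot(W[...,0]-c[0],W[...,1]-c[1])<.115
    st=near&(abs(z-.07)<.005)&(S<60)
    print(' station',st.sum(),rect(W[st]),np.nanmedian(z[st]))
    b=near&(abs(z-.07)<.006)&(H>100)&(H<130)&(S>90)
    for Q in W[b]: print('  blue',Q.round(3))
    # camera: dark pixels
    k=(V<50)&(z>.01)&(z<.12)&(abs(W[...,0]-c[0]-.14)<.1)&(abs(W[...,1]-c[1]-.12)<.09)
    Q=W[k]; print(' cam',k.sum(),np.nanmedian(Q,0),np.nanmin(Q,0),np.nanmax(Q,0))
    kk=np.argwhere(k); print(kk.mean(0))
    F2=F[:, :,::-1]
    if n=='side': a=F2[210:320,280:430]
    else: a=F2[130:240,200:350]
    cv2.imwrite(f'pics/crop_{n}.png',cv2.resize(a,None,fx=5,fy=5,interpolation=cv2.INTER_CUBIC))
```

```text
scene grip n 41 top 0.114180949462247 c [ 0.5904 -0.1911  0.1132] ((590.6629028320312, -190.6549530029297), (16.529499053955078, 57.6310920715332), 21.113170623779297)
 bar dir deg 104.1043536449308 ext [0.01596572 0.05742798]
 station 717 ((588.470458984375, -196.36624145507812), (155.8168182373047, 152.36842346191406), 75.86372375488281) 0.07018862833241779
 cam 203 [ 0.79403319 -0.05364433  0.0810754 ] [ 0.76708128 -0.09079666  0.01005529] [ 0.81858328 -0.03201145  0.09992485]
[217.20197044 250.42364532]
side grip n 126 top 0.11520699985208319 c [ 0.5846 -0.2006  0.1132] ((584.8450317382812, -198.58221435546875), (18.077606201171875, 57.006126403808594), 10.158037185668945)
 bar dir deg 100.13107330313433 ext [0.01752    0.05751495]
 station 1924 ((584.8076782226562, -196.12240600585938), (152.6951446533203, 150.28126525878906), 75.35338592529297) 0.07007836050401882
  blue [ 0.527 -0.18   0.069]
 cam 282 [ 0.78206125 -0.08029833  0.07992142] [ 0.75728605 -0.09527294  0.01001608] [ 0.81058424 -0.03884628  0.09912671]
[230.70567376 398.02836879]
```

View pics/crop_side.png

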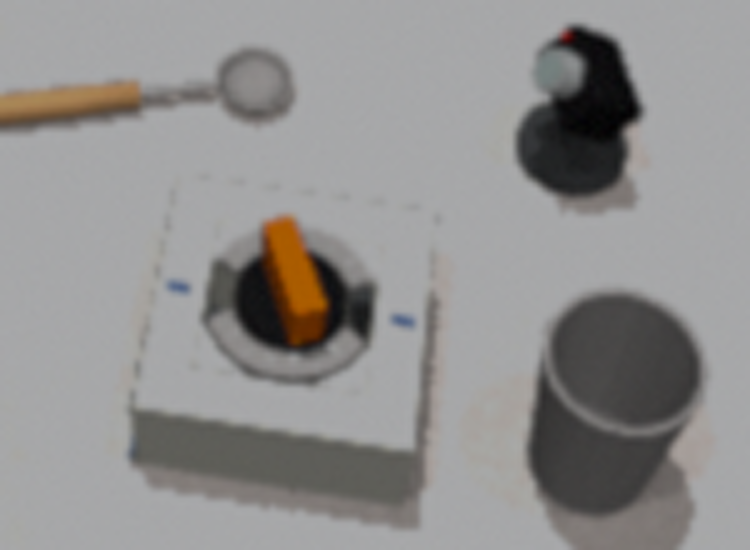

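View pics/crop_scene.png

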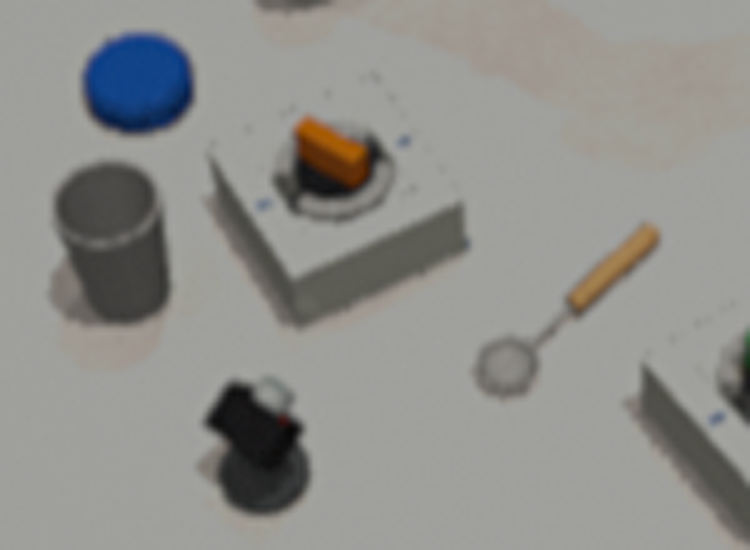

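The side crop shows the bar about 65° clockwise of the slots, which are at blue marks (178,287) and (403,320). The lens is the pale disc at (558,70). In the scene crop the marks are at (264,204) and (404,140), and the lens is at (270,393).

```bash
cat >> h.py <<'E'
def go(p,R,o=None,n=1):
    "fractions for target tcp p and rotation matrix R"
    o=o or get_obs(); R0=Ro.from_rotvec(o['orientation'])
    d=R0.inv().apply(np.array(p)-o['tcp_pos'])/.15; r=(R0.inv()*Ro.from_matrix(R)).as_rotvec()/2
    print('tcp',o['tcp_pos'].round(4),'y deg',np.degrees(np.arctan2(*R0.as_matrix()[[1,0],1])).round(2),'off',d.round(4),'rot',r.round(4))
def down(ydeg):
    a=np.radians(ydeg); y=np.array([np.cos(a),np.sin(a),0]); z=np.array([0,0,-1.]); return np.stack([np.cross(y,z),y,z],1)
E
python3 - <<'E'
from h import *
def ray(n,u,v,h):
    g=grab_frame(n); f=200/np.tan(np.radians(g['vfov'])/2); R=np.array(g['R']); c=-R.T@np.array(g['t'])
    d=R.T@np.array([(u-g['cx'])/f,(v-g['cy'])/f,1]); return c+d*(h-c[2])/d[2]
for n,x0,y0,B,L in [('side',280,210,[(178,287),(403,320)],(558,70)),('scene',200,130,[(264,204),(404,140)],(270,393))]:
    b=[ray(n,x0+u/5,y0+v/5,.07) for u,v in B]; e=b[1]-b[0]
    print(n,np.round(b,4),'mid',(b[0]+b[1])/2,'yaw',np.degrees(np.arctan2(e[1],e[0])))
    print(' lens',ray(n,x0+L[0]/5,y0+L[1]/5,.089))
    d=np.load(n+'.npz');W=d['W'];z=W[...,2]
    reg=lambda c,r:np.hypot(W[...,0]-c[0],W[...,1]-c[1])<r
    for a,c in [('cam',(.785,-.07))]:
        for lo,hi in [(.004,.02),(.03,.06),(.065,.105)]:
            m=reg(c,.06)&(z>lo)&(z<hi); 
            print(' ',a,lo,m.sum(),W[m].min(0).round(3),W[m].max(0).round(3),cv2.minEnclosingCircle((W[m][:,:2]*1000).astype(np.float32)))
    m=(z>.1)&(z<.13)&(W[...,0]>.45)&(W[...,0]<.95)&(abs(W[...,1])<.5); 
    q=W[m]; q=q[np.hypot(q[:,0]-.586,q[:,1]+.196)>.05]
    print(' tall dist',np.hypot(q[:,0]-.586,q[:,1]+.196).min(), q[np.hypot(q[:,0]-.586,q[:,1]+.196).argmin()])
go([.586,-.196,.25],down(10))
E
```

```text
side [[ 0.5259 -0.1812  0.07  ]
 [ 0.6463 -0.2121  0.07  ]] mid [ 0.58610946 -0.19665638  0.07      ] yaw -14.42232192976028
 lens [ 0.76240857 -0.06518922  0.089     ]
  cam 0.004 264 [ 0.734 -0.12   0.004] [ 0.841 -0.013  0.02 ] ((787.8430786132812, -68.0143051147461), 57.53426742553711)
  cam 0.03 8 [ 0.785 -0.093  0.049] [ 0.799 -0.089  0.059] ((792.10009765625, -90.06761169433594), 7.245413780212402)
  cam 0.065 336 [ 0.748 -0.095  0.066] [ 0.809 -0.032  0.102] ((782.4508056640625, -65.0560531616211), 35.15537643432617)
 tall dist 0.13403377168588967 [ 0.71010916 -0.2466159   0.11559501]
scene [[ 0.6473 -0.2102  0.07  ]
 [ 0.5274 -0.1797  0.07  ]] mid [ 0.58733955 -0.19496928  0.07      ] yaw 165.73244450874887
 lens [ 0.76724115 -0.06327133  0.089     ]
  cam 0.004 215 [ 0.727 -0.128  0.004] [ 0.842 -0.011  0.019] ((784.8980712890625, -70.27802276611328), 59.64076614379883)
  cam 0.03 5 [ 0.775 -0.038  0.052] [ 0.796 -0.032  0.058] ((785.4163818359375, -37.1818962097168), 10.109772682189941)
  cam 0.065 235 [ 0.75  -0.096  0.065] [ 0.812 -0.033  0.101] ((784.9295654296875, -63.274513244628906), 36.30110549926758)
 tall dist 0.13761722809096133 [ 0.71035793 -0.25493732  0.11680125]
tcp [ 0.2708 -0.6183  0.1978] y deg -66.35 off [ 3.0543 -1.7356 -0.3476] rot [-1.000e-04 -0.000e+00 -6.663e-01]
```

Emit:
drive_tool(
  rows=[
    {"offset": [0.2, -0.12, -0.1], "rotation": [0, 0, 0], "claw": 0.6},
    {"offset": [0.4, -0.23, -0.2], "rotation": [0, 0, 0], "claw": 0.6},
    {"offset": [0.6, -0.34, -0.3], "rotation": [0, 0, 0], "claw": 0.6},
    {"offset": [0.8, -0.45, -0.34], "rotation": [0, 0, 0], "claw": 0.6},
    {"offset": [1, -0.57, -0.34], "rotation": [0, 0, 0], "claw": 0.6},
  ],
)

```text
clock: 0.87
tcp_pos: [0.3755, -0.4795, 0.2512]
orientation: [3.072, 0.642, 0.003]
contact_force: [1.1, -0.2, 0.2]
grip_width: 0.0512
gripper_force: 0.0
```

Emit:
drive_tool(
  rows=[
    {"offset": [0.2, -0.12, 0], "rotation": [0, 0, 0], "claw": 0.6},
    {"offset": [0.4, -0.23, 0], "rotation": [0, 0, 0], "claw": 0.6},
    {"offset": [0.6, -0.34, 0], "rotation": [0, 0, 0], "claw": 0.6},
    {"offset": [0.8, -0.45, 0], "rotation": [0, 0, 0], "claw": 0.6},
    {"offset": [1, -0.57, 0], "rotation": [0, 0, 0], "claw": 0.6},
  ],
)

```text
clock: 1.28
tcp_pos: [0.4778, -0.3401, 0.2492]
orientation: [3.074, 0.643, 0.001]
contact_force: [0.6, -0.9, 0.9]
grip_width: 0.0514
gripper_force: 0.0
```

Emit:
drive_tool(
  rows=[
    {"offset": [0.2, -0.12, 0], "rotation": [0, 0, 0], "claw": 0.6},
    {"offset": [0.4, -0.23, 0], "rotation": [0, 0, 0], "claw": 0.6},
    {"offset": [0.6, -0.34, 0], "rotation": [0, 0, 0], "claw": 0.6},
    {"offset": [0.8, -0.45, 0], "rotation": [0, 0, 0], "claw": 0.6},
    {"offset": [1, -0.57, 0], "rotation": [0, 0, 0], "claw": 0.6},
  ],
)

```text
clock: 1.7
tcp_pos: [0.5809, -0.2018, 0.2491]
orientation: [3.075, 0.643, 0.0]
contact_force: [0.8, -1.2, -1.1]
grip_width: 0.0512
gripper_force: 0.0
```

Emit:
drive_tool(
  rows=[
    {"offset": [0, 0, 0], "rotation": [0, 0, -0.06], "claw": 0.6},
    {"offset": [0, 0, 0], "rotation": [0, 0, -0.12], "claw": 0.6},
    {"offset": [0, 0, 0], "rotation": [0, 0, -0.18], "claw": 0.6},
    {"offset": [0, 0, 0], "rotation": [0, 0, -0.24], "claw": 0.6},
    {"offset": [0, 0, 0], "rotation": [0, 0, -0.3], "claw": 0.6},
    {"offset": [0, 0, 0], "rotation": [0, 0, -0.36], "claw": 0.6},
    {"offset": [0, 0, 0], "rotation": [0, 0, -0.42], "claw": 0.6},
    {"offset": [0, 0, 0], "rotation": [0, 0, -0.48], "claw": 0.6},
    {"offset": [0, 0, 0], "rotation": [0, 0, -0.54], "claw": 0.6},
    {"offset": [0, 0, 0], "rotation": [0, 0, -0.6], "claw": 0.6},
    {"offset": [0, 0, 0], "rotation": [0, 0, -0.666], "claw": 0.6},
    {"offset": [0, 0, 0], "rotation": [0, 0, -0.666], "claw": 0.6},
    {"offset": [0, 0, 0], "rotation": [0, 0, -0.666], "claw": 0.6},
  ],
)

```text
clock: 2.78
tcp_pos: [0.58, -0.203, 0.2489]
orientation: [-2.024, -2.403, -0.0]
contact_force: [-0.2, 0.0, -0.1]
grip_width: 0.0513
gripper_force: 0.0
```

Run:
```python
from h import *
o=get_obs(); print(o['clock'],o['joints'].round(3),o['grip_width'],o['contact_force'])
go([.5866,-.196,.25],down(10))
g,W=cloud('wrist'); F=g['frame'];hsv=cv2.cvtColor(F,cv2.COLOR_RGB2HSV); save(g,'w1',1.25)
H,S,V=[hsv[...,i].astype(int) for i in range(3)]; z=W[...,2]
m=(H>4)&(H<18)&(S>190)&(V>70)&(z>.075)&(z<.13); P=W[m]; T=P[P[:,2]>.107]
r=cv2.minAreaRect((T[:,:2]*1000).astype(np.float32)); c=T.mean(0); w,v=np.linalg.eigh(np.cov((T[:,:2]-c[:2]).T))
print(len(T),np.median(T[:,2]),c,r,np.degrees(np.arctan2(v[1,1],v[0,1])),np.sqrt(12*w))
b=(abs(z-.07)<.008)&(H>100)&(H<130)&(S>90)&(np.hypot(W[...,0]-.5866,W[...,1]+.196)<.08)
n,l,s,ce=cv2.connectedComponentsWithStats(b.astype(np.uint8)); print(s[:,4])
for i in range(1,n): print(s[i,4],W[l==i].mean(0))
```

```text
2.7833 [ 0.556  0.368 -0.421  1.624  0.16   1.183  0.269] 0.05133015449460438 [-0.16647126  0.03503085 -0.10970308]
tcp [ 0.58   -0.203   0.2489] y deg 9.77 off [ 0.0386  0.051  -0.0071] rot [ 0.    -0.    -0.002]
442 0.11223529349752985 [ 0.58651198 -0.20296601  0.11221944] ((585.2899169921875, -196.63003540039062), (15.801258087158203, 56.911354064941406), 9.719508171081543) 98.81409115287511 [0.01693805 0.04914708]
[255938     32     30]
32 [ 0.52536164 -0.18102734  0.06943675]
30 [ 0.64536468 -0.21263856  0.06929895]
```

View pics/w1.png

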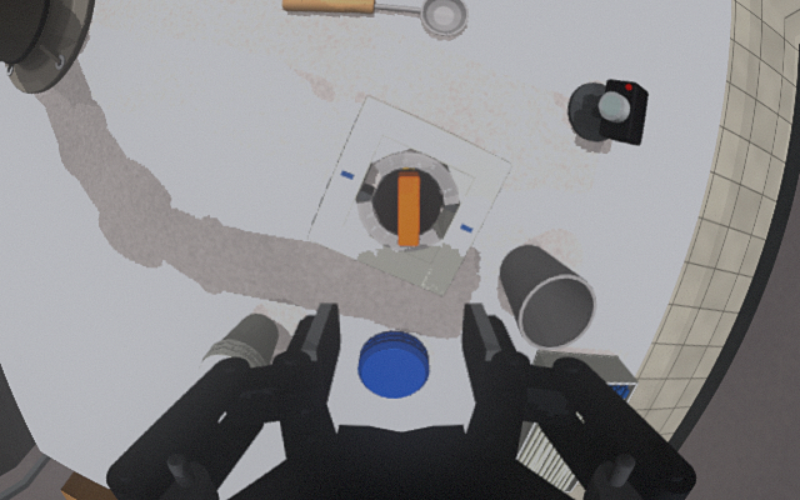

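The wrist view shows the bar at (409,208), vertical in the picture. It also shows marks at (347,174) and (466,229), and the lens at (614,105). The bar centre is at (0.586,-0.1965), so I centre on it, descend and close.

Emit:
drive_tool(
  rows=[
    {"offset": [0.036, 0.047, 0.15], "rotation": [0, 0, 0], "claw": 0.6},
    {"offset": [0.036, 0.047, 0.3], "rotation": [0, 0, 0], "claw": 0.6},
    {"offset": [0.036, 0.047, 0.45], "rotation": [0, 0, 0], "claw": 0.6},
    {"offset": [0.036, 0.047, 0.6], "rotation": [0, 0, 0], "claw": 0.6},
    {"offset": [0.036, 0.047, 0.75], "rotation": [0, 0, 0], "claw": 0.6},
    {"offset": [0.036, 0.047, 0.75], "rotation": [0, 0, 0], "claw": 0.6},
    {"offset": [0.036, 0.047, 0.75], "rotation": [0, 0, 0], "claw": 0.6},
  ],
)

```text
clock: 3.42
tcp_pos: [0.5854, -0.1961, 0.1357]
orientation: [-2.021, -2.403, 0.002]
contact_force: [0.3, 0.3, 1.5]
grip_width: 0.051
gripper_force: 0.0
```

Run:
```python
from h import *
go([.586,-.1965,.084],down(9.8))
g,W=cloud('wrist'); F=g['frame'];hsv=cv2.cvtColor(F,cv2.COLOR_RGB2HSV)
H,S,V=[hsv[...,i].astype(int) for i in range(3)]; z=W[...,2]
m=(H>4)&(H<18)&(S>190)&(V>70)&(z>.107)&(z<.13); T=W[m]
print(len(T),np.median(T[:,2]),cv2.minAreaRect((T[:,:2]*1000).astype(np.float32)))
```

```text
tcp [ 0.5854 -0.1961  0.1357] y deg 9.86 off [-0.0037  0.0043  0.3448] rot [-0.0011 -0.0005  0.0006]
1813 0.11224381177252157 ((585.6017456054688, -196.2443084716797), (16.77878761291504, 58.254493713378906), 9.16048526763916)
```

Emit:
drive_tool(
  force=70,
  rows=[
    {"offset": [0, 0.002, 0.09], "rotation": [0, 0, 0], "claw": 0.6},
    {"offset": [0, 0.002, 0.18], "rotation": [0, 0, 0], "claw": 0.6},
    {"offset": [0, 0.002, 0.27], "rotation": [0, 0, 0], "claw": 0.6},
    {"offset": [0, 0.002, 0.34], "rotation": [0, 0, 0], "claw": 0.6},
    {"offset": [0, 0.002, 0.34], "rotation": [0, 0, 0], "claw": 0.6},
    {"offset": [0, 0.002, 0.34], "rotation": [0, 0, 0], "claw": 0.4},
    {"offset": [0, 0.002, 0.34], "rotation": [0, 0, 0], "claw": 0.3},
    {"offset": [0, 0.002, 0.34], "rotation": [0, 0, 0], "claw": 0.1},
    {"offset": [0, 0.002, 0.34], "rotation": [0, 0, 0], "claw": 0.0},
    {"offset": [0, 0.002, 0.34], "rotation": [0, 0, 0], "claw": 0.0},
    {"offset": [0, 0.002, 0.34], "rotation": [0, 0, 0], "claw": 0.0},
    {"offset": [0, 0.002, 0.34], "rotation": [0, 0, 0], "claw": 0.0},
  ],
)

```text
clock: 4.47
tcp_pos: [0.5865, -0.1963, 0.0856]
orientation: [2.02, 2.406, 0.0]
contact_force: [0.3, 0.1, -0.5]
grip_width: 0.0
gripper_force: 0.0
```

Run:
```python
from h import *
o=get_obs(); print(o)
g,W=cloud('wrist'); a=g['frame'][:,:,::-1]
s=grab_frame('side')['frame'][200:330,260:440,::-1]
cv2.imwrite('pics/g1.png',np.vstack([cv2.resize(a,(480,300)),cv2.resize(s,(415,300)) if 0 else cv2.copyMakeBorder(cv2.resize(s,(415,300)),0,0,0,65,0)]))
```

```text
{'clock': 4.4667, 'joints': array([ 0.51029363,  0.53716266, -0.38768967,  1.7719596 ,  0.25351859,
        0.88135267,  0.1835063 ]), 'qvel': array([ 0.00075063,  0.00306132, -0.00078726,  0.00105269, -0.00048203,
        0.00110323, -0.00011347]), 'tau': array([-2.32889455e-03, -5.73949850e+01, -4.64562356e+00, -2.35276204e+01,
        1.10973394e-02, -1.15541468e-03,  4.86054410e-05]), 'tcp_pos': array([ 0.58651992, -0.19630481,  0.08563299]), 'orientation': array([2.01989627e+00, 2.40570046e+00, 1.79385244e-04]), 'contact_force': array([ 0.27636748,  0.12356659, -0.54333208]), 'moment': array([-0.02803719,  0.04168267, -0.08596316]), 'gripper_force': 0.0, 'grip_width': 1.9016047772249836e-05}
```

View pics/g1.png

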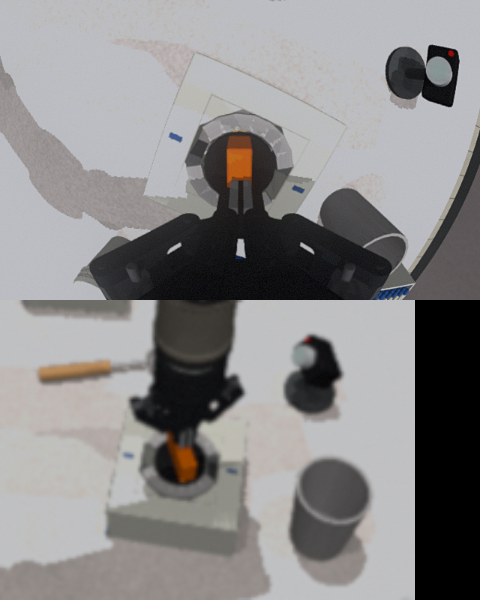

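The wrist half shows the shut fingertips at (238,185), overlapping the near end of the bar, and the bar was not gripped. I measure from depth where the fingertips really are.

Run:
```python
from h import *
for n in ['wrist','side','scene']:
    g,W=cloud(n); F=g['frame'].astype(int); hsv=cv2.cvtColor(g['frame'],cv2.COLOR_RGB2HSV); z=W[...,2]
    near=np.hypot(W[...,0]-.586,W[...,1]+.197)<.05
    org=(hsv[...,0]>4)&(hsv[...,0]<18)&(hsv[...,1]>170)&near
    T=W[org&(z>.1)]; print(n,'orange',org.sum(),T.min(0).round(3) if len(T) else '',T.max(0).round(3) if len(T) else '')
    fg=near&~org&(z>.085)&(z<.2)
    for lo in np.arange(.085,.16,.01):
        Q=W[fg&(z>=lo)&(z<lo+.01)]
        if len(Q): print('  z',lo.round(3),len(Q),Q.mean(0).round(3),Q.min(0).round(3)[:2],Q.max(0).round(3)[:2])
g,W=cloud('wrist')
for v in range(160,270,8): print(v,[tuple(W[v,u].round(3)) for u in (305,317,330)])
print('cam',-np.array(g['R']).T@g['t'], np.array(g['R']).T[:,2])
```

```text
wrist orange 1603 [ 0.565 -0.198  0.1  ] [ 0.606 -0.166  0.218]
  z 0.085 131 [ 0.581 -0.168  0.089] [ 0.572 -0.171] [ 0.59  -0.166]
  z 0.095 130 [ 0.581 -0.167  0.099] [ 0.572 -0.17 ] [ 0.59  -0.166]
  z 0.105 104 [ 0.584 -0.174  0.109] [ 0.572 -0.197] [ 0.594 -0.166]
  z 0.115 84 [ 0.584 -0.186  0.124] [ 0.574 -0.192] [ 0.597 -0.184]
  z 0.125 524 [ 0.585 -0.188  0.13 ] [ 0.572 -0.193] [ 0.599 -0.184]
  z 0.135 656 [ 0.585 -0.188  0.14 ] [ 0.572 -0.193] [ 0.599 -0.184]
  z 0.145 639 [ 0.585 -0.188  0.15 ] [ 0.572 -0.207] [ 0.598 -0.184]
  z 0.155 1377 [ 0.585 -0.189  0.161] [ 0.555 -0.209] [ 0.614 -0.179]
side orange 169 [ 0.572 -0.227  0.101] [ 0.597 -0.179  0.137]
  z 0.085 2 [ 0.572 -0.172  0.09 ] [ 0.572 -0.174] [ 0.572 -0.171]
  z 0.095 1 [ 0.571 -0.173  0.098] [ 0.571 -0.173] [ 0.571 -0.173]
  z 0.115 2 [ 0.587 -0.203  0.121] [ 0.58  -0.205] [ 0.593 -0.202]
  z 0.125 17 [ 0.589 -0.205  0.13 ] [ 0.579 -0.209] [ 0.599 -0.2  ]
  z 0.135 18 [ 0.585 -0.205  0.14 ] [ 0.572 -0.208] [ 0.6   -0.198]
  z 0.145 20 [ 0.585 -0.205  0.149] [ 0.572 -0.208] [ 0.599 -0.196]
  z 0.155 18 [ 0.
[... 2541 characters left out ...]
122)), (np.float64(0.589), np.float64(-0.185), np.float64(0.122))]
248 [(np.float64(0.578), np.float64(-0.196), np.float64(0.113)), (np.float64(0.583), np.float64(-0.186), np.float64(0.131)), (np.float64(0.589), np.float64(-0.185), np.float64(0.13))]
256 [(np.float64(0.578), np.float64(-0.191), np.float64(0.132)), (np.float64(0.583), np.float64(-0.186), np.float64(0.138)), (np.float64(0.589), np.float64(-0.185), np.float64(0.138))]
264 [(np.float64(0.578), np.float64(-0.187), np.float64(0.145)), (np.float64(0.583), np.float64(-0.186), np.float64(0.145)), (np.float64(0.588), np.float64(-0.185), np.float64(0.146))]
cam [ 0.57237628 -0.11742629  0.2607095 ] [ 0.05441227 -0.30794186 -0.94984794]
```

The cameras put the shut fingertips at z of about 0.117. That is just above the bar and some 32 mm higher than the reported TCP implies, while x and y agree. I open, descend partway and re-measure.

Emit:
drive_tool(
  rows=[
    {"offset": [0, 0, 0], "rotation": [0, 0, 0], "claw": 0.6},
    {"offset": [0, 0, 0], "rotation": [0, 0, 0], "claw": 0.6},
    {"offset": [0, 0, 0], "rotation": [0, 0, 0], "claw": 0.6},
    {"offset": [0, 0, 0], "rotation": [0, 0, 0], "claw": 0.6},
    {"offset": [0, 0, 0], "rotation": [0, 0, 0], "claw": 0.6},
    {"offset": [0, 0, 0.05], "rotation": [0, 0, 0], "claw": 0.6},
    {"offset": [0, 0, 0.1], "rotation": [0, 0, 0], "claw": 0.6},
    {"offset": [0, 0, 0.13], "rotation": [0, 0, 0], "claw": 0.6},
    {"offset": [0, 0, 0.13], "rotation": [0, 0, 0], "claw": 0.6},
    {"offset": [0, 0, 0.13], "rotation": [0, 0, 0], "claw": 0.6},
  ],
)

```text
clock: 5.6
tcp_pos: [0.586, -0.1961, 0.0652]
orientation: [-2.019, -2.405, 0.001]
contact_force: [0.4, -0.9, 0.4]
grip_width: 0.051
gripper_force: 0.0
```

Run:
```python
from h import *
o=get_obs(); R=Ro.from_rotvec(o['orientation']).as_matrix(); print(o['tcp_pos'],o['grip_width'],o['contact_force'])
for n in ['wrist','side']:
    g,W=cloud(n); hsv=cv2.cvtColor(g['frame'],cv2.COLOR_RGB2HSV)
    L=(W-o['tcp_pos'])@R
    m=(abs(L[...,0])<.02)&(abs(L[...,1])<.06)&(abs(L[...,1])>.012)&(W[...,2]>.088)&(W[...,2]<.15)
    for s in (-1,1):
        Q=L[m&(np.sign(L[...,1])==s)]
        if len(Q): print(n,s,len(Q),'min z world',(W[m&(np.sign(L[...,1])==s)][:,2]).min(),'tool y',Q[:,1].min(),Q[:,1].max(),'x',Q[:,0].min(),Q[:,0].max())
a=cloud('wrist')[0]['frame'][:,:,::-1]; s=g['frame'][200:330,260:440,::-1]
cv2.imwrite('pics/g2.png',np.vstack([cv2.resize(a,(480,300)),cv2.copyMakeBorder(cv2.resize(s,(415,300)),0,0,0,65,0)]))
```

```text
[ 0.58595943 -0.19608025  0.06520447] 0.050983055137869666 [ 0.44542484 -0.94286261  0.43479593]
wrist -1 2391 min z world 0.10088693453721922 tool y -0.05787584204917351 -0.025295795227308102 x -0.011524488403118007 0.014563471923106537
wrist 1 2414 min z world 0.10023040942780444 tool y 0.024952118441794225 0.05658653358303314 x -0.011943492264827375 0.014192109590581514
side -1 49 min z world 0.1075517183678837 tool y -0.05261116231080346 -0.027169780940316177 x -0.012979363771426295 0.005320643290212881
side 1 64 min z world 0.10339688109794987 tool y 0.024398170039687507 0.046159011397663555 x -0.01237547028610669 0.012104062330867334
```

View pics/g2.png

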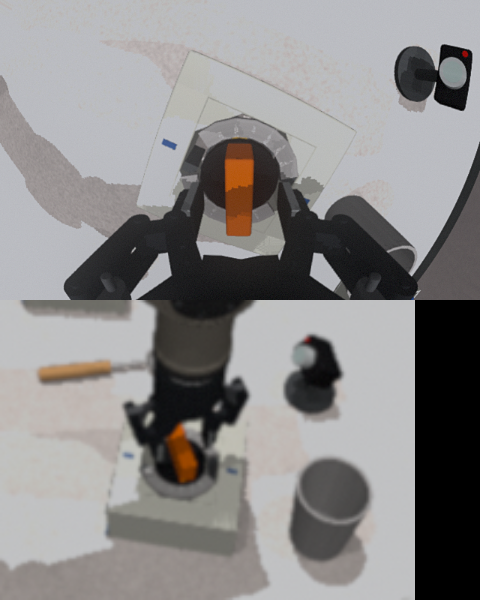

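The bar is at (239,190), centred between the open fingers. The tips are at z≈0.100, so I go 12 mm lower and close.

Emit:
drive_tool(
  force=70,
  rows=[
    {"offset": [0, 0, 0.04], "rotation": [0, 0, 0], "claw": 0.6},
    {"offset": [0, 0, 0.08], "rotation": [0, 0, 0], "claw": 0.6},
    {"offset": [0, 0, 0.08], "rotation": [0, 0, 0], "claw": 0.6},
    {"offset": [0, 0, 0.08], "rotation": [0, 0, 0], "claw": 0.4},
    {"offset": [0, 0, 0.08], "rotation": [0, 0, 0], "claw": 0.3},
    {"offset": [0, 0, 0.08], "rotation": [0, 0, 0], "claw": 0.25},
    {"offset": [0, 0, 0.08], "rotation": [0, 0, 0], "claw": 0.2},
    {"offset": [0, 0, 0.08], "rotation": [0, 0, 0], "claw": 0},
    {"offset": [0, 0, 0.08], "rotation": [0, 0, 0], "claw": 0},
    {"offset": [0, 0, 0.08], "rotation": [0, 0, 0], "claw": 0},
    {"offset": [0, 0, 0.08], "rotation": [0, 0, 0], "claw": 0},
  ],
)

```text
clock: 6.67
tcp_pos: [0.5864, -0.1963, 0.0541]
orientation: [2.02, 2.406, -0.0]
contact_force: [-1.3, 1.1, 1.2]
grip_width: 0.0167
gripper_force: 68.7
```

Emit:
drive_tool(
  rows=[
    {"offset": [0, 0, 0], "rotation": [0, 0, -0.03], "claw": 0},
    {"offset": [0, 0, 0], "rotation": [0, 0, -0.06], "claw": 0},
    {"offset": [0, 0, 0], "rotation": [0, 0, -0.09], "claw": 0},
    {"offset": [0, 0, 0], "rotation": [0, 0, -0.12], "claw": 0},
    {"offset": [0, 0, 0], "rotation": [0, 0, -0.15], "claw": 0},
    {"offset": [0, 0, 0], "rotation": [0, 0, -0.18], "claw": 0},
    {"offset": [0, 0, 0], "rotation": [0, 0, -0.18], "claw": 0},
  ],
)

```text
clock: 7.25
tcp_pos: [0.587, -0.1965, 0.0541]
orientation: [1.554, 2.729, 0.001]
contact_force: [0.3, -0.6, 0.9]
grip_width: 0.0164
gripper_force: 68.7
```

Run:
```python
from h import *
o=get_obs(); print(o['contact_force'],o['moment']); go([.5862,-.1964,.0541],down(75.4))
```

```text
[ 0.26240309 -0.59851254  0.90135637] [-0.08899885 -0.2171281  -0.0527603 ]
tcp [ 0.587  -0.1965  0.0541] y deg 30.7 off [ 0.0036 -0.0041 -0.0002] rot [ 0.0004  0.0005 -0.3901]
```

Emit:
drive_tool(
  rows=[
    {"offset": [0, 0, 0], "rotation": [0, 0, -0.03], "claw": 0},
    {"offset": [0, 0, 0], "rotation": [0, 0, -0.06], "claw": 0},
    {"offset": [0, 0, 0], "rotation": [0, 0, -0.09], "claw": 0},
    {"offset": [0, 0, 0], "rotation": [0, 0, -0.12], "claw": 0},
    {"offset": [0, 0, 0], "rotation": [0, 0, -0.15], "claw": 0},
    {"offset": [0, 0, 0], "rotation": [0, 0, -0.18], "claw": 0},
    {"offset": [0, 0, 0], "rotation": [0, 0, -0.21], "claw": 0},
    {"offset": [0, 0, 0], "rotation": [0, 0, -0.24], "claw": 0},
    {"offset": [0, 0, 0], "rotation": [0, 0, -0.27], "claw": 0},
    {"offset": [0, 0, 0], "rotation": [0, 0, -0.3], "claw": 0},
    {"offset": [0, 0, 0], "rotation": [0, 0, -0.33], "claw": 0},
    {"offset": [0, 0, 0], "rotation": [0, 0, -0.36], "claw": 0},
    {"offset": [0, 0, 0], "rotation": [0, 0, -0.38], "claw": 0},
    {"offset": [0, 0, 0], "rotation": [0, 0, -0.39], "claw": 0},
    {"offset": [0, 0, 0], "rotation": [0, 0, -0.39], "claw": 0},
  ],
)

```text
clock: 8.5
tcp_pos: [0.5869, -0.1961, 0.0541]
orientation: [0.404, 3.115, 0.001]
contact_force: [1.8, -0.3, 0.8]
grip_width: 0.0169
gripper_force: 68.7
```

Run:
```python
from h import *
o=get_obs(); print(o['contact_force'],o['moment'],o['joints']); go([.5862,-.1964,.1041],down(75.4))
g,W=cloud('wrist'); hsv=cv2.cvtColor(g['frame'],cv2.COLOR_RGB2HSV)
H,S,V=[hsv[...,i].astype(int) for i in range(3)]; z=W[...,2]
m=(H>4)&(H<18)&(S>170)&(V>60)&(z>.1)&(z<.12); T=W[m]; print(len(T),cv2.minAreaRect((T[:,:2]*1000).astype(np.float32)))
b=(abs(z-.07)<.008)&(H>100)&(H<130)&(S>90)&(np.hypot(W[...,0]-.5866,W[...,1]+.196)<.08)
n,l,s,ce=cv2.connectedComponentsWithStats(b.astype(np.uint8))
for i in range(1,n): print(s[i,4],W[l==i].mean(0))
save(g,'t1')
```

```text
[ 1.80588079 -0.28331963  0.7555331 ] [ 1.64924694e-01 -2.84674829e-01  2.65463531e-06] [ 0.68951616  0.63563458 -0.64379397  1.77677806  0.47611666  0.88904202
  1.14543052]
tcp [ 0.5869 -0.1961  0.0541] y deg 75.23 off [ 0.0038 -0.0033 -0.3336] rot [ 0.0003  0.0004 -0.0015]
4442 ((586.217041015625, -196.04159545898438), (19.30409812927246, 59.529598236083984), 75.72298431396484)
176 [ 0.52540547 -0.18120981  0.06943944]
```

View pics/t1.png

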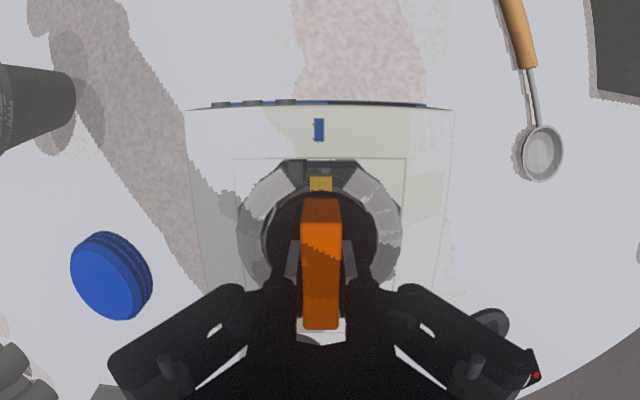

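The brass lug at (320,183) sits in the middle of the slot, in line with the blue mark at (319,129). The bar angle is also right and contact forces are near zero. I lift it straight up slowly.

Emit:
drive_tool(
  rows=[
    {"offset": [0, 0, -0.03], "rotation": [0, 0, 0], "claw": 0},
    {"offset": [0, 0, -0.07], "rotation": [0, 0, 0], "claw": 0},
    {"offset": [0, 0, -0.12], "rotation": [0, 0, 0], "claw": 0},
    {"offset": [0, 0, -0.17], "rotation": [0, 0, 0], "claw": 0},
  ],
)

```text
clock: 8.88
tcp_pos: [0.586, -0.1963, 0.08]
orientation: [-0.403, -3.115, 0.0]
contact_force: [-0.7, 0.1, -2.5]
grip_width: 0.0169
gripper_force: 68.4
```

The wrist force is about -2.5 N, which is just the filter's weight, so it is coming free. I keep lifting.

Emit:
drive_tool(
  rows=[
    {"offset": [0, 0, -0.08], "rotation": [0, 0, 0], "claw": 0},
    {"offset": [0, 0, -0.16], "rotation": [0, 0, 0], "claw": 0},
    {"offset": [0, 0, -0.28], "rotation": [0, 0, 0], "claw": 0},
    {"offset": [0, 0, -0.42], "rotation": [0, 0, 0], "claw": 0},
    {"offset": [0, 0, -0.56], "rotation": [0, 0, 0], "claw": 0},
    {"offset": [0, 0, -0.7], "rotation": [0, 0, 0], "claw": 0},
    {"offset": [0, 0, -0.84], "rotation": [0, 0, 0], "claw": 0},
    {"offset": [0, 0, -1], "rotation": [0, 0, 0], "claw": 0},
    {"offset": [0, 0, -1], "rotation": [0, 0, 0], "claw": 0},
  ],
)

```text
clock: 9.63
tcp_pos: [0.5894, -0.1962, 0.2359]
orientation: [0.401, 3.107, -0.002]
contact_force: [1.0, 1.0, -0.8]
grip_width: 0.0166
gripper_force: 68.6
```

Run:
```python
from h import *
o=get_obs(); print(o['contact_force'],o['gripper_force'],o['joints'].round(3))
R0=Ro.from_rotvec(o['orientation']).as_matrix()
for d in (0,15,30,45):
    zt=np.array([np.sin(np.radians(d)),0,-np.cos(np.radians(d))]); q=Ro.from_rotvec([0,-np.radians(d),0]).as_matrix()
    L=np.array([.765,-.064,.089]); U=L+[-.21,0,.21]
    go(U-.029*zt,q@R0,o); print(d,(q@R0)[:,2])
```

```text
[ 1.00191743  1.04674109 -0.77675258] 68.55392932891846 [ 0.761  0.446 -0.736  1.617  0.319  1.193  1.271]
tcp [ 0.5894 -0.1962  0.2359] y deg 75.29 off [ 0.4401  0.7939 -0.6185] rot [-0.  0.  0.]
0 [ 0.00872602 -0.00250449 -0.99995879]
tcp [ 0.5894 -0.1962  0.2359] y deg 75.29 off [ 0.4885  0.7812 -0.6123] rot [-0.0332 -0.1266  0.0003]
15 [ 0.26723707 -0.00250449 -0.96362756]
tcp [ 0.5894 -0.1962  0.2359] y deg 75.29 off [ 0.5338  0.7693 -0.5934] rot [-0.0665 -0.2532  0.0007]
30 [ 0.50753635 -0.00250449 -0.8616267 ]
tcp [ 0.5894 -0.1962  0.2359] y deg 75.29 off [ 0.5728  0.7592 -0.563 ] rot [-0.0997 -0.3798  0.001 ]
45 [ 0.71324787 -0.00250449 -0.70090741]
```

Emit:
drive_tool(
  rows=[
    {"offset": [0.05, 0.08, -0.12], "rotation": [0, 0, 0], "claw": 0},
    {"offset": [0.11, 0.17, -0.26], "rotation": [0, 0, 0], "claw": 0},
    {"offset": [0.18, 0.28, -0.4], "rotation": [-0.01, -0.04, 0], "claw": 0},
    {"offset": [0.26, 0.38, -0.54], "rotation": [-0.02, -0.08, 0], "claw": 0},
    {"offset": [0.34, 0.48, -0.6], "rotation": [-0.031, -0.12, 0], "claw": 0},
    {"offset": [0.41, 0.58, -0.6], "rotation": [-0.042, -0.16, 0], "claw": 0},
    {"offset": [0.48, 0.66, -0.6], "rotation": [-0.052, -0.2, 0], "claw": 0},
    {"offset": [0.52, 0.72, -0.6], "rotation": [-0.063, -0.24, 0], "claw": 0},
    {"offset": [0.54, 0.75, -0.6], "rotation": [-0.073, -0.28, 0], "claw": 0},
    {"offset": [0.56, 0.76, -0.58], "rotation": [-0.084, -0.32, 0], "claw": 0},
    {"offset": [0.57, 0.76, -0.57], "rotation": [-0.094, -0.36, 0], "claw": 0},
    {"offset": [0.573, 0.76, -0.563], "rotation": [-0.1, -0.385, 0], "claw": 0},
    {"offset": [0.573, 0.76, -0.563], "rotation": [-0.1, -0.385, 0], "claw": 0},
    {"offset": [0.573, 0.76, -0.563], "rotation": [-0.1, -0.385, 0], "claw": 0},
    {"offset": [0.573, 0.76, -0.563], "rotation": [-0.1, -0.385, 0], "claw": 0},
    {"offset": [0.573, 0.76, -0.563], "rotation": [-0.1, -0.385, 0], "claw": 0},
  ],
)

```text
clock: 10.97
tcp_pos: [0.5335, -0.0641, 0.3152]
orientation: [0.3, 2.329, 0.124]
contact_force: [1.0, -0.6, -1.9]
grip_width: 0.0168
gripper_force: 69.0
```

Run:
```python
from h import *
o=get_obs(); z=Ro.from_rotvec(o['orientation']).as_matrix()[:,2]
print(o['clock'],o['contact_force'],o['gripper_force'],o['grip_width'],o['joints'].round(3)); U=o['tcp_pos']+.029*z; print('U',U,'z',z,'tilt',np.degrees(np.arccos(-z[2])))
L=np.array([.765,-.064,.089])-U; print('angle to lens',np.degrees(np.arccos(L@z/np.linalg.norm(L))))
a=grab_frame('scene')['frame'][60:310,120:440,::-1]; s=grab_frame('side')['frame'][:,:,::-1]
cv2.imwrite('pics/f.png',np.vstack([cv2.resize(a,(384,300)),cv2.resize(s[100:,200:],(384,262))]))
```

```text
10.9667 [ 1.00673912 -0.55902619 -1.90818416] 69.02221441268921 0.016781373487206493 [ 0.699 -0.22  -0.571  2.324 -0.743  0.268  2.052]
U [ 0.55421215 -0.06411157  0.29488748] z [ 0.71484448 -0.00172067 -0.69928135] tilt 45.63062486678346
angle to lens 0.127825685252719
```

View pics/f.png

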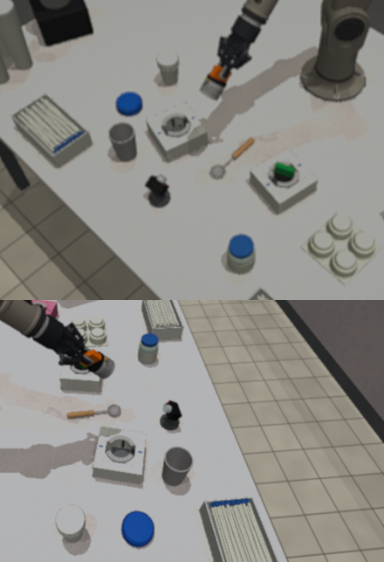

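Both views show the filter held at about (215,80) and (95,360), tipped with its mesh towards the camera. The orange station is empty, the green filter is still seated and the other things are where they were. I hand in.

```bash
python3 -c "
from h import *
print(abs(get_obs()['qvel']).max()); print(hand_in())"
```

```text
0.0099516854682668
the job is handed in; nothing more can be done
None
```

The orange filter was turned about 65° counter-clockwise to the slots, lifted straight out and handed in still held, mesh about 29 cm above the counter, tipped about 45° and aimed at the checking camera; the green filter and everything else stayed put.

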